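Swap the pot at the back of the drying tray

TASK

The small open cup at the back of the drying tray is next for decorating: lift the tall beaker and the tall vase out of its way onto the flat white board, then stand the cup on the middle of the round turntable. Next put the finished money bank, which waits on the board, into the place at the back of the tray where the cup stood, and only then stand the beaker and the vase back exactly where each one stood. Keep the pots upright, and leave the two little saucers in the tray where they are.

Things in the scene. Friction and masses are not known exactly. Their poses are not given: they have to be found in the camera images.
- beaker: Tall straight open-topped terracotta beaker, outside diameter 54, height 108, wall 5, 0.15 to 0.35 kg, loose. Origin: centre of its underside, z up. At the start it stands at the front of the tray, left or right of the vase. Grip it across its upper part, above the low pots; front-to-back (along the tray's x) leaves the most room, the gap to the vase is about 28.
- vase: Tall terracotta vase with closed top, height 112: round belly of diameter 56 up to height 50, shoulder to height 76, then a straight neck of diameter 30 from 76 to 112 to grip it by; about 0.2 to 0.4 kg, loose. Origin: centre of its underside, z up. Starts at the front of the tray beside the beaker.
- cup: Small open terracotta cup, outside diameter 58 from height 12 to its rim at 46 (foot diameter 46), wall 5, 0.1 to 0.2 kg, loose. Origin: centre of its underside, z up. Starts at the back of the tray in the middle. There is room for fingers at its left and right (along the tray's y) once the tall pots are gone: while they stand there, the gripper's body would strike them.
- bank: Squat closed terracotta money bank: diameter 58 from height 8 to 34, domed above, with a small knob, total height 56; about 0.15 to 0.3 kg, loose. Origin: centre of its underside, z up. Starts standing on the board near the end at the board's -x.
- tray: Fixed low wooden drying tray, 190 (its x) by 230 (its y), walls 6 thick and 22 high, floor 6 thick. Origin: centre of its underside; z up, its +x points to its back (roughly away from the robot). The cup's place is at about x = +30, y = 0 in this frame, the tall pots' places at about x = -35, y = +42 and -42. Pots stand on the floor, 6 above the origin.
- bat: Fixed flat white board, 320 (its x) by 130 (its y), 18 thick; the side area. Origin: centre of its underside, z up, x along its length (roughly away from the robot). The money bank waits at about x = -100, the rest of it is free.
- wheel: Fixed banding wheel (decorator's turntable, its head locked): round metal head of diameter 170 on a foot, its flat top 58 above the table. Origin: on its axis, at the table, z up.
- saucer0: Little open terracotta saucer, diameter 38, height 13, loose, in the tray's back left corner (about x = +58, y = +86 in the tray's frame). Origin: centre of its underside. To be left alone.
- saucer1: Little open terracotta saucer like the other, in the tray's back right corner (about x = +58, y = -86 in the tray's frame). To be left alone.
Mind the look-alikes: they are no part of the job. What is shaped like the bank but green is not meant.

How it is judged:
On the way, in this order (a step that is already met when the one before it is completed fails the run):
1. beaker and vase both stand on the board, the cup still in its place (x of beaker in the frame of bat between -0.145 and 0.145 m and y of beaker in the frame of bat between -0.055 and 0.055 m and z of beaker in the frame of bat between 0.013 and 0.024 m and linear speed of each of beaker, vase below 0.03 m/s and angle between each of beaker, vase's own z axis and vertical below 0.12 rad and x of vase in the frame of bat between -0.145 and 0.145 m and y of vase in the frame of bat between -0.055 and 0.055 m and z of vase in the frame of bat between 0.013 and 0.024 m and distance of cup from where it was at the start of the episode below 0.03 m), for 0.2 s.
2. cup stands on the middle of the turntable while both tall pots are still on the board (horizontal distance between cup and wheel below 0.015 m and z of cup in the frame of wheel between 0.053 and 0.064 m and linear speed of each of cup, beaker, vase below 0.03 m/s and angle between each of cup, beaker, vase's own z axis and vertical below 0.12 rad and x of beaker in the frame of bat between -0.145 and 0.145 m and y of beaker in the frame of bat between -0.055 and 0.055 m and z of beaker in the frame of bat between 0.013 and 0.024 m and x of vase in the frame of bat between -0.145 and 0.145 m and y of vase in the frame of bat between -0.055 and 0.055 m and z of vase in the frame of bat between 0.013 and 0.024 m), for 0.2 s.
3. money bank stands in the cup's place while both tall pots are still on the board (x of bank in the frame of tray between 0.013 and 0.047 m and y of bank in the frame of tray between -0.017 and 0.017 m and z of bank in the frame of tray between 0.002 and 0.012 m and linear speed of each of bank, beaker, vase below 0.03 m/s and angle between each of bank, beaker, vase's own z axis and vertical below 0.12 rad and x of beaker in the frame of bat between -0.145 and 0.145 m and y of beaker in the frame of bat between -0.055 and 0.055 m and z of beaker in the frame of bat between 0.013 and 0.024 m and x of vase in the frame of bat between -0.145 and 0.145 m and y of vase in the frame of bat between -0.055 and 0.055 m and z of vase in the frame of bat between 0.013 and 0.024 m), for 0.2 s.
At the end, for the whole second after the job is handed in: The cup stands upright within 15 mm of the turntable's axis, the money bank upright at the cup's former place (within 17 mm of x = 30, y = 0 in the tray's frame, along each axis), and the beaker and the vase each upright within 15 mm of where they stood at the start; all released and at rest (horizontal distance between cup and wheel below 0.015 m and z of cup in the frame of wheel between 0.053 and 0.064 m and linear speed of each of cup, bank, beaker, vase below 0.03 m/s and angle between each of cup, bank, beaker, vase's own z axis and vertical below 0.12 rad and x of bank in the frame of tray between 0.013 and 0.047 m and y of bank in the frame of tray between -0.017 and 0.017 m and z of bank in the frame of tray between 0.002 and 0.012 m and distance of each of beaker, vase from where it was at the start of the episode below 0.015 m); the robot touches nothing.
It fails at once if a pot was tipped over (angle between any of beaker, vase, cup, bank's own z axis and vertical above 0.9 rad).
It fails at once if a saucer was pushed from its place (more than 20 mm) (distance of any of saucer0, saucer1 from where it was at the start of the episode above 0.02 m).
It also fails if it takes over 136 s, if anything falls off the work surface, if the arm or the gripper's body presses on something with over 40 N, if the wrist force passes 120 N, or if a joint passes its speed limit or range.

ROBOT

A 6-joint arm with a two-finger parallel gripper is mounted at the origin on the work surface. World frame = base frame: x ahead of the robot, y to its left, z up, the work surface at z = 0. Lengths are in m, angles in rad, forces in N, time in s.
With the tool pointing down it reaches from about 0.35 to 0.95 m from the base axis. Payload 17.4 kg.
Tool frame: the origin (TCP) lies on the centre line of the jaws, within the pads' length; the fingertips stand 19 mm ahead of it and the grasp point (between the pads) is the TCP; z points along the fingers, y is the direction in which the jaws open and shut (so a half turn about z gives the same grasp; the last joint's range is limited). The gripper opens to 93 mm and grips with 3 to 60 N. Pads are 15 mm wide; open, the fingers measure 128 mm over their backs; the gripper's body (75 mm by 188 mm) begins 65 mm behind the grasp point.
Start: joints at [-1.363, 0.116, 1.442, -0, 1.584, -0.038], TCP at [0.164, -0.655, 0.238] pointing down, gripper open.
Joint ranges: [-2.83, 2.83], [-0.83, 2.19], [0.07, 2.5], [-1.14, 4.28], [0.01, 3], [-2.97, 2.97]. Speed limits (rad/s): [1.89, 1.89, 2.22, 3.14, 3.14, 3.14].

INTERFACE

Orientations are given as a unit quaternion [x, y, z, w].
In Python, from station import get_state, read_camera, camera_info, ticket, finder gives the robot as it stands.
- The arm moves only by the shell command python3 -m creep 'ROWS' [FORCE]. ROWS is a JSON object of lists of equal length, an entry for each row: "rot": the turn, a rotation vector about the tool's x, y, z in degrees, a list of three; "dp": the shift along the tool's x, y, z in mm, a list of three; "grip": the opening, from 0 (shut) to 1 (fully open). In form: {"rot": [[rx, ry, rz], ...], "dp": [[x, y, z], ...], "grip": [grip, ...]}. A call has 1 to 8 rows; each row is the pose to reach, as a shift and turn from the pose commanded when the call began, along the tool's axes at that moment; what a row does not reach only later rows make up. A row lasts 1/10 s, in which the tool goes at most 50 mm and 8.59 degrees, less where a joint would pass 70% of its speed; a pose out of reach is approached as far as the arm can. A call with a gripper value outside its range is refused whole. The fingers move at their own pace and stop on an object; FORCE is the grip in N (left out, the last holds). Time passes only in rows, so rows that repeat a pose let the fingers close. It gives the time, the measured TCP pose, the force and the opening at its end, in the units of the state.
- get_state(): the state, without advancing time (a new reading comes with each control period).
- read_camera(name): name is "scene" or "top" or "wrist"; returns (picture, depth): 384x512x3 uint8, red, green, blue; 384x512 float32, m along the optical axis (not along the pixel's ray), 0 where there is no reading.
- camera_info(name): a dict with "fx", "fy", "cx", "cy" (pixels), "pose" (4x4, takes a point from camera to world coordinates). Camera axes: x right, y up, looking along -z (the intrinsics and any distortion apply to the point x, -y, -z); pixel columns grow to the right and rows downward; lengths in m; the calibration is good to about 2 mm. A picture is of the moment at which its call begins: read the wrist's pose just before it. camera_info takes no time and is no camera call; for the wrist camera it gives the pose at the moment of the call.
- ticket.finish_job(): hands the job in, once; it reports no verdict.
Trained networks look in the newest picture that a camera, given by its name, has taken for a name from the list of things; names that differ only in an ending like _2 or _b are one class to them, and where a whole thing is asked for, a point or a joint stands for the part that bears it (a point fixed in the world has none). Each returns a list of dicts, best first, with "conf" (0 to 1); they miss things now and then, are a little off and sometimes report something else, mostly with a low value. They report only what shows in the picture. A call takes as long as a camera call. They do not tell look-alikes from the thing itself.
- finder.trace(camera, thing): "region" (384x512 bool, what is visible of it) and "at" ([column, row] in pixels, amid what is visible of it).
- finder.spot_point(camera, thing): "at" ([column, row] in pixels: a listed point, or the origin of a listed thing).
The state is a dict: "t": time; "qpos": joint angles; "joint_vel": joint speeds; "tau": joint torques, N m; "tcp_pos": TCP position; "tcp_rot": TCP orientation; "contact_force": force on the tool from outside, world axes, zero at the start; "torque": the same for the moment, N m; "finger_gap": finger opening in m.
Only numpy, scipy, OpenCV 4.12 (cv2) and the standard library are available. Lean on these libraries where they do the work, as an engineer would, in place of code of your own. Each camera call takes 0.05 s, during which the arm holds its last target. There are 200 camera calls.

## Working session

There is one attempt and no reset: what is moved stays moved. The work goes in short steps, Python scripts to look and compute and a shell command to move; the robot and the scene stay as the last step left them, time stands still between calls to the robot, and variables do not carry over. Pictures are saved under pics/ and viewed, about 12 in all and at most 16, crops included, and the job is handed in when it is done.

```bash
mkdir -p pics; ls; python3 - <<'E'
from station import *
import cv2,numpy as np
ims=[]
for c in("scene","top"):
    p,d=read_camera(c); ims.append(p); np.savez(c+".npz",p=p,d=d)
    cv2.imwrite(f"pics/{c}0.png",p[:,:,::-1]); i=camera_info(c); print(c,i)
s=get_state();print(s)
E
```

```text
pics
scene {'fx': 448.98324114779456, 'fy': 448.98324114779456, 'cx': 257.5226787872448, 'cy': 203.2700028252681, 'pose': array([[-0.74337221, -0.41561241,  0.52408405,  1.03651411],
       [ 0.66868554, -0.44297327,  0.59718868,  0.6821076 ],
       [-0.0160438 ,  0.7943809 ,  0.60720803,  0.71665471],
       [ 0.        ,  0.        ,  0.        ,  1.        ]])}
top {'fx': 376.743713828052, 'fy': 376.743713828052, 'cx': 249.71339819951137, 'cy': 191.51120564109561, 'pose': array([[ 0.01749793,  0.98444234, -0.17483452,  0.31612913],
       [-0.99975779,  0.01956129,  0.01008541,  0.05510449],
       [ 0.01334849,  0.1746157 ,  0.98454618,  0.92744506],
       [ 0.        ,  0.        ,  0.        ,  1.        ]])}
{'t': 0.1, 'qpos': array([-1.36280635e+00,  1.16447561e-01,  1.44217696e+00, -1.49012238e-07,
        1.58399088e+00, -3.77988927e-02]), 'joint_vel': array([-0.00069324, -0.00095978,  0.00047797, -0.00101628, -0.0005124 ,
        0.00129728]), 'tau': array([ 2.70497112e-03, -7.22895241e+01, -6.23863363e+01,  7.82291056e-02,
        2.27916677e-02, -6.87833040e-05]), 'tcp_pos': array([ 0.16420246, -0.65456552,  0.23698591]), 'tcp_rot': array([ 9.92457849e-01,  1.22585307e-01, -4.35375107e-05, -5.09518819e-04]), 'contact_force': array([-0.77760574,  0.79445445, -0.47909974]), 'torque': array([ 0.01790871,  0.02575081, -0.00330974]), 'finger_gap': 0.09310652084071684}
```

View pics/top0.png

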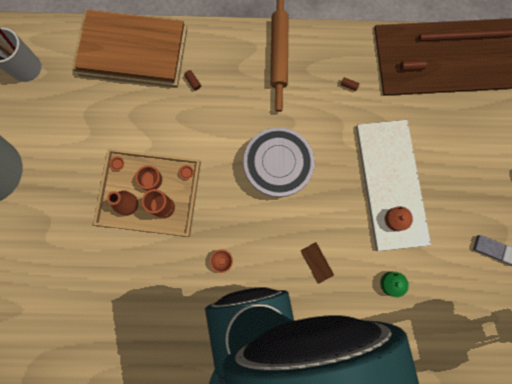

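View pics/scene0.png

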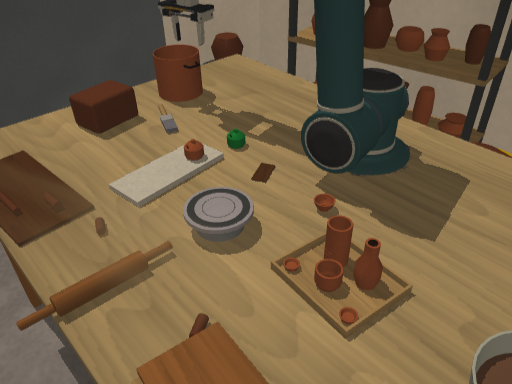

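```bash
cat > h.py <<'E'
from station import *
import cv2,numpy as np
from scipy.spatial.transform import Rotation as R
def world(cam,uv,depth=None,z=None,info=None):
    i=info or camera_info(cam); P=i["pose"]; u,v=np.asarray(uv,float).T
    r=np.stack([(u-i["cx"])/i["fx"],-(v-i["cy"])/i["fy"],-np.ones_like(u)],-1)
    w=r@P[:3,:3].T
    s=depth if z is None else (z-P[2,3])/w[...,2]
    return P[:3,3]+w*np.asarray(s)[...,None]
def cloud(cam,d,info=None):
    v,u=np.nonzero(d>0); return world(cam,np.stack([u,v],-1),d[v,u],info=info),u,v
def circ(xy,r):
    from scipy.optimize import least_squares
    f=least_squares(lambda c:np.hypot(*(xy-c).T)-r,xy.mean(0),loss='soft_l1',f_scale=.002); return f.x
E
python3 - <<'E'
from h import *
for c in("top","scene"):
    d=np.load(c+".npz")["d"]
    for n in("beaker","vase","cup","bank","tray","bat","wheel","saucer0"):
        for r in finder.trace(c,n)[:4]:
            if r["conf"]<.25: continue
            v,u=np.nonzero(r["region"]&(d>0)); 
            if len(u)<5: continue
            w=world(c,np.stack([u,v],-1),d[v,u]); zt=np.percentile(w[:,2],97)
            m=w[:,2]>zt-.006
            print(c,n,round(r["conf"],2),np.round(r["at"]),len(u),"ztop %.3f"%zt,"lo",w.min(0).round(3),"hi",w.max(0).round(3),"topmid",((w[m].max(0)+w[m].min(0))/2).round(3))
print(get_state()["t"])
E
```

```text
top beaker 0.66 [159. 204.] 713 ztop 0.116 lo [0.409 0.229 0.003] hi [0.476 0.314 0.117] topmid [0.436 0.256 0.113]
top vase 0.96 [121. 200.] 567 ztop 0.121 lo [0.413 0.313 0.005] hi [0.466 0.389 0.123] topmid [0.441 0.342 0.119]
top cup 0.63 [147. 180.] 484 ztop 0.054 lo [0.474 0.262 0.008] hi [0.531 0.316 0.057] topmid [0.503 0.289 0.052]
top bank 0.89 [402. 221.] 557 ztop 0.074 lo [ 0.387 -0.352  0.017] hi [ 0.446 -0.278  0.077] topmid [ 0.418 -0.303  0.073]
top bank 0.6 [394. 283.] 603 ztop 0.056 lo [ 0.234 -0.338 -0.003] hi [ 0.292 -0.267  0.059] topmid [ 0.261 -0.293  0.054]
top tray 0.85 [141. 190.] 4975 ztop 0.024 lo [ 0.368  0.173 -0.002] hi [0.581 0.417 0.055] topmid [0.472 0.295 0.037]
top bat 0.86 [391. 178.] 6313 ztop 0.022 lo [ 0.341 -0.394 -0.002] hi [ 0.671 -0.223  0.053] topmid [ 0.506 -0.306  0.035]
top wheel 0.91 [279. 164.] 3852 ztop 0.062 lo [ 0.461 -0.104 -0.002] hi [0.638 0.064 0.065] topmid [ 0.545 -0.02   0.06 ]
top saucer0 0.64 [187. 170.] 122 ztop 0.020 lo [0.511 0.187 0.004] hi [0.538 0.219 0.022] topmid [0.525 0.203 0.018]
top saucer0 0.62 [145. 191.] 549
[... 483 characters left out ...]
051 lo [ 0.243 -0.315  0.   ] hi [ 0.296 -0.266  0.057] topmid [ 0.27  -0.295  0.051]
scene tray 0.8 [343. 290.] 5329 ztop 0.022 lo [ 0.361  0.175 -0.004] hi [0.579 0.42  0.072] topmid [0.475 0.298 0.044]
scene wheel 0.7 [343. 290.] 5426 ztop 0.022 lo [ 0.35   0.155 -0.003] hi [0.579 0.42  0.063] topmid [0.475 0.296 0.04 ]
scene wheel 0.62 [218. 213.] 3001 ztop 0.060 lo [ 0.409 -0.177 -0.002] hi [0.632 0.066 0.063] topmid [ 0.547 -0.02   0.058]
scene saucer0 0.73 [349. 315.] 237 ztop 0.020 lo [0.524 0.358 0.008] hi [0.561 0.394 0.021] topmid [0.543 0.376 0.017]
scene saucer0 0.53 [160. 176.] 2842 ztop 0.020 lo [ 0.33  -0.403 -0.003] hi [ 0.673 -0.22   0.022] topmid [ 0.509 -0.301  0.018]
0.9
```

Top picture: tray at about (147,193) with the beaker (157,203), vase (122,202) and cup (148,178). The board is at (391,185) and the turntable at (278,161).
- Bank candidates: the red one at (399,218) stands on the board; the green one at (395,284) is the look-alike.
- Cup candidates: (148,178) is in the tray, at the back middle, rim z 52 mm, so it fits. The one at (220,261) is outside the tray and is a decoy.

I'll confirm these in one enlarged crop and fit the frames.

```bash
cat > plan.py <<'E'
from h import *
def go(x,y,z,yaw=None,s=None):
    """print shift (mm, tool axes) and turn about tool z (deg) to a target from the present pose"""
    s=s or get_state(); r=R.from_quat(s["tcp_rot"]); M=r.as_matrix()
    dp=M.T@(np.array([x,y,z])-s["tcp_pos"])*1e3
    cy=np.degrees(np.arctan2(M[1,0],M[0,0]))
    print("t",round(s["t"],1),"tcp",s["tcp_pos"].round(4),"yaw",cy.round(2),"gap",round(s["finger_gap"],4),"tilt",np.degrees(np.arccos(-M[2,2])).round(2))
    if yaw is not None: print("rz",round((cy-yaw+180)%360-180,1))
    print("dp",dp.round(1))
E
python3 - <<'E'
from h import *
T={c:np.load(c+".npz") for c in("top","scene")}
W={}
for c in T: W[c]=cloud(c,T[c]["d"])[0]
w=np.vstack([W["top"],W["scene"]])
def sel(c0,r,zl,zh,src=w):
    m=(np.hypot(*(src[:,:2]-c0).T)<r)&(src[:,2]>zl)&(src[:,2]<zh); return src[m]
# rims
for n,c0,rr,zl,zh,rad in(("beaker",(.437,.2565),.04,.104,.122,.0245),("vase",(.441,.3425),.03,.088,.106,.015),("cup",(.5035,.29),.036,.046,.06,.0265),("bank",(.418,-.303),.04,.028,.05,.029),("wheel",(.546,-.02),.1,.05,.068,None)):
  for c in T:
    p=sel(c0,rr,zl,zh,W[c])
    print(n,c,len(p),"minmaxmid",((p[:,:2].max(0)+p[:,:2].min(0))/2).round(4),"size",np.ptp(p[:,:2],axis=0).round(3),"fit",circ(p[:,:2],rad).round(4) if rad else "","z",np.median(p[:,2]).round(4))
    if not rad: print(cv2.minEnclosingCircle((p[:,:2]*1000).astype(np.float32)))
for n,lo,hi,zl,zh in(("tray",(.35,.15),(.6,.44),.016,.0265),("bat",(.32,-.42),(.7,-.2),.012,.024)):
  for c in T:
    p=W[c];m=(p[:,:2]>lo).all(1)&(p[:,:2]<hi).all(1)&(p[:,2]>zl)&(p[:,2]<zh)
    print(n,c,m.sum(),cv2.minAreaRect((p[m][:,:2]*1000).astype(np.float32)))
p=T["top"]["p"][:,:,::-1]
a=cv2.resize(p[140:245,90:240],None,fx=3,fy=3,interpolation=2);b=cv2.resize(p[195:300,345:445],None,fx=3,fy=3,interpolation=2)
cv2.imwrite("pics/crop0.png",np.hstack([a,b]))
E
```

```text
beaker top 208 minmaxmid [0.436  0.2561] size [0.053 0.053] fit [0.4356 0.2554] z 0.1134
beaker scene 262 minmaxmid [0.4373 0.257 ] size [0.054 0.055] fit [0.4378 0.2575] z 0.1113
vase top 36 minmaxmid [0.439  0.3342] size [0.026 0.015] fit [0.4409 0.3424] z 0.0982
vase scene 106 minmaxmid [0.4456 0.3438] size [0.023 0.028] fit [0.4401 0.3417] z 0.0973
cup top 174 minmaxmid [0.5032 0.2902] size [0.056 0.057] fit [0.5022 0.2898] z 0.0521
cup scene 223 minmaxmid [0.5037 0.2913] size [0.058 0.057] fit [0.5038 0.2914] z 0.0505
bank top 78 minmaxmid [ 0.4145 -0.2893] size [0.053 0.023] fit [ 0.416  -0.3073] z 0.0397
bank scene 129 minmaxmid [ 0.419  -0.2983] size [0.053 0.048] fit [ 0.4159 -0.3077] z 0.0392
wheel top 3853 minmaxmid [ 0.5462 -0.0201] size [0.17  0.167] fit  z 0.0589
((546.201904296875, -20.275291442871094), 85.16213989257812)
wheel scene 2554 minmaxmid [ 0.5473 -0.0197] size [0.169 0.171] fit  z 0.0578
((545.8988037109375, -18.81302833557129), 87.30349731445312)
tray top 1226 ((472.96063232421875, 295.96533203125), (231.1488037109375, 190.5432586669922), 84.16614532470703)
tray scene 1561 ((472.11444091796875, 295.78955078125), (232.31602478027344, 193.53546142578125), 84.44969940185547)
bat top 6118 ((506.55645751953125, -307.0120849609375), (319.7548828125, 131.36529541015625), 7.109503269195557)
bat scene 2581 ((508.0976257324219, -307.4098815917969), (322.9670715332031, 138.2633056640625), 6.780073642730713)
```

View pics/crop0.png

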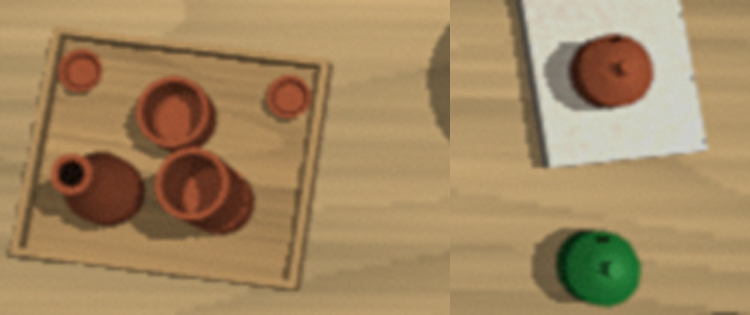

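The crop confirms both: the red bank on the board and the cup at the back middle of the tray. The fits agree with the stated places, so I start moving.

```bash
python3 -m creep '{"rot":[[0,0,-8],[0,0,-16],[0,0,-24],[0,0,-32],[0,0,-40],[0,0,-48],[0,0,-56],[0,0,-64]],"dp":[[38,-28,0],[76,-56,0],[114,-84,0],[152,-112,0],[190,-140,0],[228,-168,0],[266,-196,0],[304,-224,0]],"grip":[1,1,1,1,1,1,1,1]}' 20; python3 -c "
from plan import *
go(.437,.2565,.24,84.3)"
```

```text
t: 1.7
tcp_pos: [0.4054, -0.3618, 0.2379]
tcp_rot: [0.775, 0.632, 0.0, 0.0]
contact_force: [0.9, -0.4, 0.3]
finger_gap: 0.0929
t 1.7 tcp [ 0.4054 -0.3618  0.2379] yaw 78.41 gap 0.0929 tilt 0.03
rz -5.9
dp [612.  -93.3  -2.3]
```

```bash
python3 -m creep '{"rot":[[0,0,-6],[0,0,-6],[0,0,-6],[0,0,-6],[0,0,-6],[0,0,-6],[0,0,-6],[0,0,-6]],"dp":[[45,-8,0],[90,-16,0],[135,-24,0],[180,-32,0],[225,-40,0],[270,-48,0],[315,-56,0],[360,-64,0]],"grip":[1,1,1,1,1,1,1,1]}'; python3 -c "
from plan import *
go(.437,.2565,.097,84.3)"
```

```text
t: 2.5
tcp_pos: [0.4159, 0.0037, 0.238]
tcp_rot: [0.743, 0.67, 0.0, 0.0]
contact_force: [1.2, -0.4, 0.3]
finger_gap: 0.0928
t 2.5 tcp [0.4159 0.0037 0.238 ] yaw 84.07 gap 0.0928 tilt 0.06
rz -0.2
dp [253.6  -5.3 141. ]
```

```bash
python3 -m creep '{"rot":[[0,0,0],[0,0,0],[0,0,0],[0,0,0],[0,0,0],[0,0,0],[0,0,0]],"dp":[[48,-1,0],[96,-2,0],[144,-3,0],[192,-4,0],[235,-5,0],[253,-5,0],[253,-5,0]],"grip":[0.9,0.9,0.9,0.9,0.9,0.9,0.9]}'; python3 -c "
from plan import *
go(.437,.2565,.097,84.3)"
```

```text
t: 3.2
tcp_pos: [0.4371, 0.2561, 0.2373]
tcp_rot: [0.742, 0.671, -0.0, -0.0]
contact_force: [0.0, -0.1, 0.9]
finger_gap: 0.0836
t 3.2 tcp [0.4371 0.2561 0.2373] yaw 84.24 gap 0.0836 tilt 0.05
rz -0.1
dp [ 4.000e-01 -1.000e-01  1.403e+02]
```

```bash
python3 -m creep '{"rot":[[0,0,0],[0,0,0],[0,0,0],[0,0,0],[0,0,0],[0,0,0],[0,0,0]],"dp":[[0,0,40],[0,0,75],[0,0,105],[0,0,125],[0,0,135],[0,0,140],[0,0,140]],"grip":[0.9,0.9,0.9,0.9,0.9,0.9,0.9]}'; python3 -m creep '{"rot":[[0,0,0],[0,0,0],[0,0,0],[0,0,0],[0,0,0],[0,0,0],[0,0,0],[0,0,0]],"dp":[[0,0,0],[0,0,0],[0,0,0],[0,0,0],[0,0,0],[0,0,0],[0,0,0],[0,0,0]],"grip":[0.5,0.4,0.4,0.4,0.4,0.4,0.4,0.4]}' 20;  python3 -c "
from plan import *
go(.437,.2565,.24,84.3)"
```

```text
t: 3.9
tcp_pos: [0.4376, 0.2539, 0.098]
tcp_rot: [0.743, 0.67, 0.0, 0.0]
contact_force: [-0.3, -0.0, 0.4]
finger_gap: 0.0836
t: 4.7
tcp_pos: [0.4375, 0.2542, 0.0979]
tcp_rot: [0.743, 0.67, 0.0, 0.0]
contact_force: [-1.4, 0.6, 3.3]
finger_gap: 0.0534
t 4.7 tcp [0.4375 0.2542 0.0979] yaw 84.08 gap 0.0534 tilt 0.02
rz -0.2
dp [   2.2   -0.7 -142.1]
```

```bash
python3 -m creep '{"rot":[[0,0,0],[0,0,0],[0,0,0],[0,0,0],[0,0,0],[0,0,0],[0,0,0]],"dp":[[0,0,-10],[0,0,-30],[0,0,-65],[0,0,-100],[0,0,-130],[0,0,-142],[0,0,-142]],"grip":[0.4,0.4,0.4,0.4,0.4,0.4,0.4]}';  python3 -c "
from plan import *
go(.527,-.3045,.24)"
```

```text
t: 5.4
tcp_pos: [0.4377, 0.2543, 0.2409]
tcp_rot: [0.743, 0.67, 0.001, 0.0]
contact_force: [0.1, 0.1, -3.7]
finger_gap: 0.0533
t 5.4 tcp [0.4377 0.2543 0.2409] yaw 84.08 gap 0.0533 tilt 0.12
dp [-546.6  146.4    0.6]
```

```bash
python3 -m creep '{"rot":[[0,0,0],[0,0,0],[0,0,0],[0,0,0],[0,0,0],[0,0,0],[0,0,0],[0,0,0]],"dp":[[-20,5,0],[-60,16,0],[-100,27,0],[-140,38,0],[-180,48,0],[-220,59,0],[-260,70,0],[-300,80,0]],"grip":[0.4,0.4,0.4,0.4,0.4,0.4,0.4,0.4]}'; python3 -m creep '{"rot":[[0,0,0],[0,0,0],[0,0,0],[0,0,0],[0,0,0],[0,0,0],[0,0,0],[0,0,0]],"dp":[[-40,11,0],[-80,21,0],[-120,32,0],[-160,43,0],[-200,54,0],[-230,62,0],[-246,66,0],[-246,66,0]],"grip":[0.4,0.4,0.4,0.4,0.4,0.4,0.4,0.4]}';  python3 -c "
from plan import *
go(.527,-.3045,.111)"
```

```text
t: 6.2
tcp_pos: [0.4855, -0.0542, 0.2375]
tcp_rot: [0.743, 0.67, -0.001, -0.001]
contact_force: [1.4, 0.1, -1.6]
finger_gap: 0.0532
t: 7.0
tcp_pos: [0.5259, -0.3052, 0.2373]
tcp_rot: [0.743, 0.669, -0.0, -0.001]
contact_force: [0.4, 0.2, -2.1]
finger_gap: 0.0533
t 7.0 tcp [ 0.5259 -0.3052  0.2373] yaw 83.98 gap 0.0533 tilt 0.17
dp [  0.7   1.3 126.3]
```

```bash
python3 -m creep '{"rot":[[0,0,0],[0,0,0],[0,0,0],[0,0,0],[0,0,0],[0,0,0],[0,0,0],[0,0,0]],"dp":[[0,0,30],[0,0,60],[0,0,90],[0,0,110],[0,0,117],[0,0,121],[0,0,125],[0,0,125]],"grip":[0.4,0.4,0.4,0.4,0.4,0.4,0.4,0.4]}';  python3 -c "
from plan import *
go(.527,-.3045,.110)"
```

```text
t: 7.8
tcp_pos: [0.5265, -0.3039, 0.1151]
tcp_rot: [0.743, 0.67, 0.0, 0.0]
contact_force: [-0.7, -0.2, -3.2]
finger_gap: 0.0532
t 7.8 tcp [ 0.5265 -0.3039  0.1151] yaw 84.09 gap 0.0532 tilt 0.03
dp [-0.6  0.5  5.1]
```

```bash
python3 -m creep '{"rot":[[0,0,0],[0,0,0],[0,0,0],[0,0,0]],"dp":[[0,0,2],[0,0,3.5],[0,0,4.5],[0,0,4.5]],"grip":[0.4,0.4,0.4,0.4]}'
```

```text
t: 8.2
tcp_pos: [0.5264, -0.304, 0.1102]
tcp_rot: [0.743, 0.67, 0.0, 0.0]
contact_force: [-0.7, 1.0, -3.3]
finger_gap: 0.0533
```

Very near contact; one more millimetre, then release and rise.

```bash
python3 -m creep '{"rot":[[0,0,0],[0,0,0]],"dp":[[0,0,1],[0,0,1]],"grip":[0.4,0.4]}';python3 -m creep '{"rot":[[0,0,0],[0,0,0],[0,0,0],[0,0,0],[0,0,0],[0,0,0]],"dp":[[0,0,0],[0,0,0],[0,0,0],[0,0,0],[0,0,0],[0,0,0]],"grip":[0.65,0.75,0.8,0.8,0.8,0.8]}'; python3 -m creep '{"rot":[[0,0,0],[0,0,0],[0,0,0],[0,0,0],[0,0,0]],"dp":[[0,0,-20],[0,0,-60],[0,0,-100],[0,0,-130],[0,0,-130]],"grip":[0.8,0.8,0.8,0.8,0.8]}'; python3 -c "
from plan import *
go(.4405,.342,.24)"
```

```text
t: 8.4
tcp_pos: [0.5265, -0.3041, 0.11]
tcp_rot: [0.743, 0.67, 0.0, 0.0]
contact_force: [-2.3, 2.4, 5.6]
finger_gap: 0.0534
t: 9.0
tcp_pos: [0.5263, -0.304, 0.1091]
tcp_rot: [0.743, 0.67, -0.0, -0.0]
contact_force: [-0.0, -0.8, -0.8]
finger_gap: 0.0742
t: 9.5
tcp_pos: [0.5273, -0.3046, 0.2442]
tcp_rot: [0.743, 0.67, 0.001, 0.003]
contact_force: [0.1, -0.1, 0.2]
finger_gap: 0.0746
t 9.5 tcp [ 0.5273 -0.3046  0.2442] yaw 84.08 gap 0.0746 tilt 0.37
dp [ 634.2 -153.     1.5]
```

```bash
python3 -m creep '{"rot":[[0,0,0],[0,0,0],[0,0,0],[0,0,0],[0,0,0],[0,0,0],[0,0,0],[0,0,0]],"dp":[[40,-10,0],[80,-20,0],[125,-30,0],[170,-41,0],[215,-52,0],[260,-63,0],[305,-74,0],[350,-84,0]],"grip":[0.8,0.8,0.8,0.8,0.8,0.8,0.8,0.8]}'; python3 -m creep '{"rot":[[0,0,0],[0,0,0],[0,0,0],[0,0,0],[0,0,0],[0,0,0],[0,0,0],[0,0,0]],"dp":[[45,-11,0],[90,-22,0],[135,-33,0],[180,-44,0],[225,-54,0],[260,-63,0],[284,-69,0],[284,-69,0]],"grip":[0.7,0.65,0.65,0.65,0.65,0.65,0.65,0.65]}';  python3 -c "
from plan import *
go(.4405,.342,.105)"
```

```text
t: 10.3
tcp_pos: [0.4781, 0.0545, 0.2386]
tcp_rot: [0.743, 0.67, -0.0, -0.0]
contact_force: [0.4, 0.4, 1.5]
finger_gap: 0.0745
t: 11.1
tcp_pos: [0.4386, 0.3447, 0.2379]
tcp_rot: [0.742, 0.671, -0.001, -0.0]
contact_force: [-0.1, 0.1, 0.0]
finger_gap: 0.0605
t 11.1 tcp [0.4386 0.3447 0.2379] yaw 84.24 gap 0.0605 tilt 0.09
dp [ -2.4   2.3 132.9]
```

```bash
python3 -m creep '{"rot":[[0,0,0],[0,0,0],[0,0,0],[0,0,0],[0,0,0],[0,0,0],[0,0,0]],"dp":[[-1,2,40],[-1,2,75],[-1,2,105],[-1,2,120],[-1,2,128],[-1,2,132],[-1,2,132]],"grip":[0.65,0.65,0.65,0.65,0.65,0.65,0.65]}'; python3 -m creep '{"rot":[[0,0,0],[0,0,0],[0,0,0],[0,0,0],[0,0,0],[0,0,0],[0,0,0],[0,0,0]],"dp":[[0,0,0],[0,0,0],[0,0,0],[0,0,0],[0,0,0],[0,0,0],[0,0,0],[0,0,0]],"grip":[0.3,0.2,0.2,0.2,0.2,0.2,0.2,0.2]}' 25;  python3 -c "
from plan import *
go(.4405,.342,.24)"
```

```text
t: 11.8
tcp_pos: [0.4418, 0.3413, 0.1079]
tcp_rot: [0.743, 0.67, 0.0, 0.0]
contact_force: [0.1, -0.0, -0.0]
finger_gap: 0.0608
t: 12.6
tcp_pos: [0.4415, 0.3413, 0.1074]
tcp_rot: [0.743, 0.67, 0.0, -0.0]
contact_force: [-1.0, 0.1, 3.2]
finger_gap: 0.0294
t 12.6 tcp [0.4415 0.3413 0.1074] yaw 84.08 gap 0.0294 tilt 0.02
dp [   0.6   -1.  -132.6]
```

```bash
python3 -m creep '{"rot":[[0,0,0],[0,0,0],[0,0,0],[0,0,0],[0,0,0],[0,0,0],[0,0,0]],"dp":[[0,0,-10],[0,0,-30],[0,0,-65],[0,0,-100],[0,0,-130],[0,0,-142],[0,0,-142]],"grip":[0.2,0.2,0.2,0.2,0.2,0.2,0.2]}';  python3 -c "
from plan import *
go(.621,-.293,.25)"
```

```text
t: 13.3
tcp_pos: [0.4417, 0.3414, 0.2505]
tcp_rot: [0.743, 0.67, 0.001, 0.0]
contact_force: [0.4, -0.3, -2.7]
finger_gap: 0.0296
t 13.3 tcp [0.4417 0.3414 0.2505] yaw 84.08 gap 0.0296 tilt 0.12
dp [-6.125e+02  2.437e+02  1.000e-01]
```

```bash
python3 -m creep '{"rot":[[0,0,0],[0,0,0],[0,0,0],[0,0,0],[0,0,0],[0,0,0],[0,0,0],[0,0,0]],"dp":[[-20,8,0],[-60,24,0],[-100,40,0],[-140,56,0],[-180,72,0],[-220,88,0],[-265,105,0],[-310,123,0]],"grip":[0.2,0.2,0.2,0.2,0.2,0.2,0.2,0.2]}'; python3 -m creep '{"rot":[[0,0,0],[0,0,0],[0,0,0],[0,0,0],[0,0,0],[0,0,0],[0,0,0],[0,0,0]],"dp":[[-44,17,0],[-88,35,0],[-132,52,0],[-176,70,0],[-220,88,0],[-260,104,0],[-290,115,0],[-302,120,0]],"grip":[0.2,0.2,0.2,0.2,0.2,0.2,0.2,0.2]}';  python3 -m creep '{"rot":[[0,0,0],[0,0,0]],"dp":[[0,0,0],[0,0,0]],"grip":[0.2,0.2]}'; python3 -c "
from plan import *
go(.621,-.293,.12)"
```

```text
t: 14.1
tcp_pos: [0.5314, 0.0183, 0.247]
tcp_rot: [0.743, 0.67, -0.001, -0.001]
contact_force: [0.8, 0.3, -2.1]
finger_gap: 0.0297
t: 14.9
tcp_pos: [0.6197, -0.2951, 0.2459]
tcp_rot: [0.743, 0.669, -0.001, -0.002]
contact_force: [0.3, 0.5, -1.8]
finger_gap: 0.0292
t: 15.1
tcp_pos: [0.6198, -0.2917, 0.248]
tcp_rot: [0.743, 0.67, -0.0, -0.001]
contact_force: [0.9, 0.5, -2.4]
finger_gap: 0.0294
t 15.1 tcp [ 0.6198 -0.2917  0.248 ] yaw 84.09 gap 0.0294 tilt 0.1
dp [ -1.3   1.5 128. ]
```

```bash
python3 -m creep '{"rot":[[0,0,0],[0,0,0],[0,0,0],[0,0,0],[0,0,0],[0,0,0],[0,0,0],[0,0,0]],"dp":[[0,0,30],[0,0,60],[0,0,90],[0,0,110],[0,0,120],[0,0,125],[0,0,128],[0,0,128]],"grip":[0.2,0.2,0.2,0.2,0.2,0.2,0.2,0.2]}';  python3 -m creep '{"rot":[[0,0,0],[0,0,0]],"dp":[[0,0,0],[0,0,0]],"grip":[0.2,0.2]}'
```

```text
t: 15.9
tcp_pos: [0.6203, -0.2924, 0.1219]
tcp_rot: [0.743, 0.67, 0.0, 0.0]
contact_force: [-0.1, -0.1, -2.5]
finger_gap: 0.0293
t: 16.1
tcp_pos: [0.6203, -0.2927, 0.122]
tcp_rot: [0.743, 0.67, 0.0, 0.0]
contact_force: [0.2, -0.2, -2.5]
finger_gap: 0.0298
```

```bash
python3 -m creep '{"rot":[[0,0,0],[0,0,0],[0,0,0],[0,0,0]],"dp":[[0,0,1],[0,0,2],[0,0,3],[0,0,3]],"grip":[0.2,0.2,0.2,0.2]}';python3 -m creep '{"rot":[[0,0,0],[0,0,0],[0,0,0],[0,0,0],[0,0,0],[0,0,0]],"dp":[[0,0,0],[0,0,0],[0,0,0],[0,0,0],[0,0,0],[0,0,0]],"grip":[0.5,0.6,0.6,0.6,0.6,0.6]}'; python3 -m creep '{"rot":[[0,0,0],[0,0,0],[0,0,0],[0,0,0],[0,0,0]],"dp":[[0,0,-20],[0,0,-60],[0,0,-100],[0,0,-120],[0,0,-120]],"grip":[0.6,0.6,0.6,0.6,0.6]}'; python3 - <<'E'
from plan import *
s=get_state(); go(.5033,.2905,.24,-5.7)
p,d=read_camera("top"); cv2.imwrite("pics/top1.png",p[:,:,::-1]); w=cloud("top",d)[0]
for n,c0,zl,zh in(("beaker",(.5265,-.302),.116,.135),("cup",(.5033,.2905),.046,.06)):
    m=(np.hypot(*(w[:,:2]-c0).T)<.045)&(w[:,2]>zl)&(w[:,2]<zh);q=w[m];print(n,m.sum(),((q.max(0)+q.min(0))/2).round(4),np.ptp(q,axis=0).round(3))
E
```

```text
t: 16.5
tcp_pos: [0.6202, -0.2928, 0.1194]
tcp_rot: [0.743, 0.67, 0.0, 0.001]
contact_force: [-2.8, 1.3, 7.3]
finger_gap: 0.0294
t: 17.1
tcp_pos: [0.6201, -0.2926, 0.1181]
tcp_rot: [0.743, 0.67, 0.0, -0.0]
contact_force: [-0.4, 0.0, -0.4]
finger_gap: 0.0555
t: 17.6
tcp_pos: [0.6208, -0.293, 0.2421]
tcp_rot: [0.743, 0.67, 0.001, 0.002]
contact_force: [0.8, -0.2, 0.6]
finger_gap: 0.0557
t 17.6 tcp [ 0.6208 -0.293   0.2421] yaw 84.08 gap 0.0557 tilt 0.3
rz 89.8
dp [ 5.683e+02 -1.770e+02  2.000e-01]
beaker 84 [ 0.5299 -0.2876  0.1224] [0.044 0.029 0.012]
cup 173 [0.5028 0.2903 0.0518] [0.056 0.057 0.012]
```

View pics/top1.png

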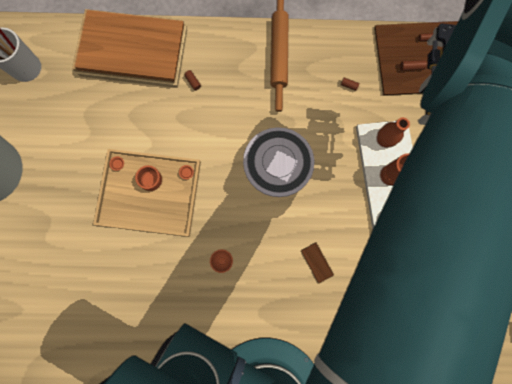

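Vase at (398,130) and beaker at (393,170) stand on the board, and the cup at (148,178) is untouched. Next is the cup, with the jaws along the tray's y.

```bash
python3 -m creep '{"rot":[[0,0,-8],[0,0,-16],[0,0,-24],[0,0,-32],[0,0,-40],[0,0,-48],[0,0,-56],[0,0,-64]],"dp":[[40,-13,0],[80,-25,0],[120,-37,0],[160,-50,0],[200,-62,0],[240,-75,0],[280,-87,0],[320,-100,0]],"grip":[0.85,0.85,0.85,0.85,0.85,0.85,0.85,0.85]}' 15; python3 -c "
from plan import *
go(.503,.2903,.24,174.3)"
```

```text
t: 18.45
tcp_pos: [0.5526, 0.0375, 0.2365]
tcp_rot: [0.272, 0.962, -0.0, -0.001]
contact_force: [0.2, 0.4, -0.2]
finger_gap: 0.079
t 18.4 tcp [0.5526 0.0375 0.2365] yaw 148.4 gap 0.079 tilt 0.11
rz -25.9
dp [174.7 189.3  -3.4]
```

```bash
python3 -m creep '{"rot":[[0,0,-8],[0,0,-16],[0,0,-24],[0,0,-26],[0,0,-26],[0,0,-26],[0,0,-26],[0,0,-26]],"dp":[[31,33,0],[62,66,0],[93,99,0],[124,132,0],[150,162,0],[172,186,0],[173,188,0],[173,188,0]],"grip":[0.85,0.85,0.85,0.85,0.85,0.85,0.85,0.85]}' 15; python3 -c "
from plan import *
go(.503,.2903,.035,174.3)"
```

```text
t: 19.25
tcp_pos: [0.5056, 0.2873, 0.2366]
tcp_rot: [0.051, 0.999, -0.001, -0.001]
contact_force: [0.1, 0.0, 0.1]
finger_gap: 0.079
t 19.2 tcp [0.5056 0.2873 0.2366] yaw 174.17 gap 0.079 tilt 0.12
rz -0.1
dp [  2.6   2.9 201.6]
```

```bash
python3 -m creep '{"rot":[[0,0,0],[0,0,0],[0,0,0],[0,0,0],[0,0,0],[0,0,0]],"dp":[[2,3,40],[2,3,80],[2,3,115],[2,3,130],[2,3,136],[2,3,136]],"grip":[0.85,0.85,0.85,0.85,0.85,0.85]}'; python3 -c "
from plan import *
go(.503,.2903,.037,174.3)"
```

```text
t: 19.85
tcp_pos: [0.5048, 0.2898, 0.1026]
tcp_rot: [0.052, 0.999, 0.0, 0.0]
contact_force: [-0.3, 0.3, 1.1]
finger_gap: 0.0791
t 19.9 tcp [0.5048 0.2898 0.1026] yaw 174.04 gap 0.0791 tilt 0.01
rz -0.3
dp [ 1.8  0.3 65.6]
```

```bash
python3 -m creep '{"rot":[[0,0,0],[0,0,0],[0,0,0],[0,0,0],[0,0,0]],"dp":[[1,0,25],[1,0,45],[1,0,60],[1,0,65],[1,0,65]],"grip":[0.85,0.85,0.85,0.85,0.85]}';  python3 -m creep '{"rot":[[0,0,0],[0,0,0],[0,0,0],[0,0,0],[0,0,0],[0,0,0],[0,0,0],[0,0,0]],"dp":[[0,0,0],[0,0,0],[0,0,0],[0,0,0],[0,0,0],[0,0,0],[0,0,0],[0,0,0]],"grip":[0.6,0.45,0.45,0.45,0.45,0.45,0.45,0.45]}' 15; python3 -c "
from plan import *
go(.503,.2903,.037,174.3)"
```

```text
t: 20.35
tcp_pos: [0.5037, 0.2904, 0.0375]
tcp_rot: [0.052, 0.999, 0.0, 0.0]
contact_force: [0.3, 0.4, 0.1]
finger_gap: 0.0791
t: 21.15
tcp_pos: [0.5037, 0.2905, 0.0378]
tcp_rot: [0.052, 0.999, 0.0, 0.0]
contact_force: [-1.4, -0.9, 5.8]
finger_gap: 0.0574
t 21.1 tcp [0.5037 0.2905 0.0378] yaw 174.08 gap 0.0574 tilt 0.05
rz -0.2
dp [ 0.7 -0.3  0.8]
```

```bash
python3 -m creep '{"rot":[[0,0,0],[0,0,0],[0,0,0],[0,0,0],[0,0,0],[0,0,0],[0,0,0]],"dp":[[0,0,-10],[0,0,-30],[0,0,-65],[0,0,-95],[0,0,-120],[0,0,-130],[0,0,-130]],"grip":[0.45,0.45,0.45,0.45,0.45,0.45,0.45]}'; python3 -m creep '{"rot":[[0,0,0],[0,0,0],[0,0,0],[0,0,0],[0,0,0],[0,0,0],[0,0,0],[0,0,0]],"dp":[[-5,-20,0],[-14,-60,0],[-26,-108,0],[-37,-154,0],[-48,-200,0],[-59,-245,0],[-69,-285,0],[-74,-304,0]],"grip":[0.45,0.45,0.45,0.45,0.45,0.45,0.45,0.45]}'; python3 -m creep '{"rot":[[0,0,0],[0,0,0]],"dp":[[0,0,0],[0,0,0]],"grip":[0.45,0.45]}';python3 -c "
from plan import *
go(.5465,-.0195,.0905)"
```

```text
t: 21.85
tcp_pos: [0.5037, 0.2905, 0.1684]
tcp_rot: [0.052, 0.999, 0.001, 0.001]
contact_force: [0.4, 0.2, -2.9]
finger_gap: 0.0573
t: 22.65
tcp_pos: [0.5452, -0.0226, 0.1653]
tcp_rot: [0.053, 0.999, -0.0, -0.001]
contact_force: [0.3, 0.7, -1.5]
finger_gap: 0.0579
t: 22.85
tcp_pos: [0.5452, -0.0197, 0.1657]
tcp_rot: [0.052, 0.999, 0.0, -0.001]
contact_force: [-0.2, 0.7, -0.0]
finger_gap: 0.0575
t 22.9 tcp [ 0.5452 -0.0197  0.1657] yaw 174.03 gap 0.0575 tilt 0.12
dp [-1.4  0.3 75.2]
```

```bash
python3 -m creep '{"rot":[[0,0,0],[0,0,0],[0,0,0],[0,0,0],[0,0,0],[0,0,0],[0,0,0]],"dp":[[-1,0,20],[-1,0,45],[-1,0,60],[-1,0,68],[-1,0,72],[-1,0,74],[-1,0,74]],"grip":[0.45,0.45,0.45,0.45,0.45,0.45,0.45]}';python3 -m creep '{"rot":[[0,0,0],[0,0,0],[0,0,0]],"dp":[[0,0,0],[0,0,0],[0,0,0]],"grip":[0.45,0.45,0.45]}'
```

```text
t: 23.55
tcp_pos: [0.547, -0.0197, 0.0937]
tcp_rot: [0.052, 0.999, 0.0, 0.0]
contact_force: [-0.2, -0.7, -1.4]
finger_gap: 0.058
t: 23.85
tcp_pos: [0.5468, -0.0198, 0.0935]
tcp_rot: [0.052, 0.999, 0.0, 0.0]
contact_force: [-0.1, -0.8, -1.9]
finger_gap: 0.0576
```

```bash
python3 -m creep '{"rot":[[0,0,0],[0,0,0],[0,0,0],[0,0,0],[0,0,0]],"dp":[[0,0,1],[0,0,2],[0,0,3],[0,0,4],[0,0,4]],"grip":[0.45,0.45,0.45,0.45,0.45]}';python3 -m creep '{"rot":[[0,0,0],[0,0,0],[0,0,0],[0,0,0],[0,0,0],[0,0,0]],"dp":[[0,0,0],[0,0,0],[0,0,0],[0,0,0],[0,0,0],[0,0,0]],"grip":[0.7,0.8,0.85,0.85,0.85,0.85]}'; python3 -m creep '{"rot":[[0,0,0],[0,0,0],[0,0,0],[0,0,0],[0,0,0]],"dp":[[0,0,-20],[0,0,-60],[0,0,-90],[0,0,-110],[0,0,-110]],"grip":[0.85,0.85,0.85,0.85,0.85]}'; python3 - <<'E'
from plan import *
go(.416,-.3075,.20,187-180)
E
```

```text
t: 24.35
tcp_pos: [0.5468, -0.0198, 0.0898]
tcp_rot: [0.052, 0.999, -0.0, 0.0]
contact_force: [-3.4, -0.5, 7.8]
finger_gap: 0.0576
t: 24.95
tcp_pos: [0.5467, -0.0198, 0.0891]
tcp_rot: [0.052, 0.999, 0.0, -0.0]
contact_force: [-0.6, -0.2, 0.5]
finger_gap: 0.0792
t: 25.45
tcp_pos: [0.5476, -0.0198, 0.2023]
tcp_rot: [0.052, 0.999, -0.0, 0.002]
contact_force: [0.3, 0.3, -0.6]
finger_gap: 0.0794
t 25.4 tcp [ 0.5476 -0.0198  0.2023] yaw 174.09 gap 0.0794 tilt 0.25
rz 167.1
dp [ 101.3 -299.7    1.8]
```

```bash
python3 -m creep '{"rot":[[0,0,0],[0,0,0],[0,0,0],[0,0,0],[0,0,0],[0,0,0],[0,0,0],[0,0,0]],"dp":[[14,-42,0],[28,-84,0],[42,-126,0],[56,-168,0],[70,-210,0],[84,-250,0],[96,-285,0],[101,-299,0]],"grip":[0.9,0.9,0.9,0.9,0.9,0.9,0.9,0.9]}'; python3 -m creep '{"rot":[[0,0,0],[0,0,0]],"dp":[[0,0,0],[0,0,0]],"grip":[0.9,0.9]}'; python3 - <<'E'
from plan import *
i=camera_info("wrist"); p,d=read_camera("wrist"); cv2.imwrite("pics/w1.png",p[:,:,::-1])
w,u,v=cloud("wrist",d,i)
m=(np.hypot(*(w[:,:2]-[.416,-.3075]).T)<.042)&(w[:,2]>.03)&(w[:,2]<.082);q=w[m]
print(m.sum(),q[:,2].max())
for a,b in((.03,.052),(.052,.066),(.066,.082)):
    k=q[(q[:,2]>a)&(q[:,2]<b)]
    if len(k): print(a,len(k),((k.max(0)+k.min(0))/2).round(4),np.ptp(k,axis=0).round(3))
k=q[(q[:,2]>.028)&(q[:,2]<.052)]; print("fit",circ(k[:,:2],.029))
c=np.array([.416,-.3075]);go(*c,.043)
E
```

```text
t: 26.25
tcp_pos: [0.4138, -0.3089, 0.1979]
tcp_rot: [0.053, 0.999, 0.0, -0.001]
contact_force: [0.1, -0.6, 0.7]
finger_gap: 0.0839
t: 26.45
tcp_pos: [0.4156, -0.3061, 0.1985]
tcp_rot: [0.052, 0.999, 0.0, -0.0]
contact_force: [0.4, -0.0, 0.4]
finger_gap: 0.0838
2966 0.07487205371541283
0.03 290 [ 0.4152 -0.3085  0.0411] [0.057 0.057 0.022]
0.052 2489 [ 0.4153 -0.3089  0.059 ] [0.056 0.057 0.014]
0.066 187 [ 0.4154 -0.3099  0.0704] [0.019 0.019 0.009]
fit [ 0.41590014 -0.30865397]
t 26.5 tcp [ 0.4158 -0.3058  0.1987] yaw 174.12 gap 0.0835 tilt 0.04
dp [ -0.4  -1.7 155.7]
```

View pics/w1.png

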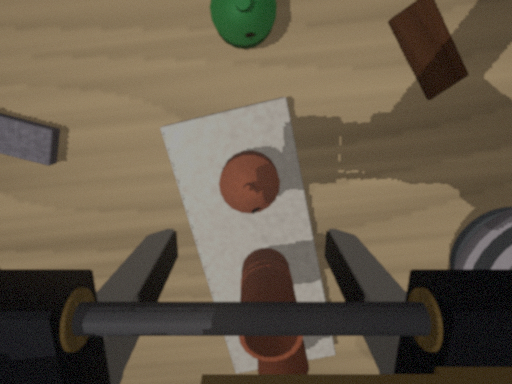

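The red bank at (250,182) sits alone on the board with the beaker well behind it, and its measured centre is (0.4155, -0.3087). Descending to grasp it.

```bash
python3 -m creep '{"rot":[[0,0,0],[0,0,0],[0,0,0],[0,0,0],[0,0,0],[0,0,0],[0,0,0],[0,0,0]],"dp":[[0,-3,30],[0,-3,65],[0,-3,100],[0,-3,125],[0,-3,140],[0,-3,150],[0,-3,154],[0,-3,154]],"grip":[0.9,0.9,0.9,0.9,0.9,0.9,0.9,0.9]}';  python3 -m creep '{"rot":[[0,0,0],[0,0,0],[0,0,0],[0,0,0],[0,0,0],[0,0,0],[0,0,0],[0,0,0]],"dp":[[0,0,0],[0,0,0],[0,0,0],[0,0,0],[0,0,0],[0,0,0],[0,0,0],[0,0,0]],"grip":[0.65,0.5,0.45,0.45,0.45,0.45,0.45,0.45]}' 25; python3 -m creep '{"rot":[[0,0,0],[0,0,0],[0,0,0],[0,0,0],[0,0,0],[0,0,0],[0,0,0]],"dp":[[0,0,-10],[0,0,-30],[0,0,-65],[0,0,-105],[0,0,-140],[0,0,-155],[0,0,-155]],"grip":[0.45,0.45,0.45,0.45,0.45,0.45,0.45]}';python3 -c "
from plan import *
go(.5028,.2925,.20)"
```

```text
t: 27.3
tcp_pos: [0.4154, -0.3097, 0.0455]
tcp_rot: [0.051, 0.999, -0.0, 0.0]
contact_force: [-0.1, 0.7, 0.7]
finger_gap: 0.0836
t: 28.1
tcp_pos: [0.4153, -0.3098, 0.0456]
tcp_rot: [0.052, 0.999, -0.0, 0.0]
contact_force: [-1.0, 2.0, 5.7]
finger_gap: 0.0575
t: 28.8
tcp_pos: [0.4155, -0.3101, 0.2019]
tcp_rot: [0.052, 0.999, -0.001, 0.001]
contact_force: [0.4, 0.7, -3.0]
finger_gap: 0.0576
t 28.8 tcp [ 0.4155 -0.3101  0.2019] yaw 174.08 gap 0.0576 tilt 0.16
dp [-24.7 608.4   0.9]
```

```bash
python3 -m creep '{"rot":[[0,0,0],[0,0,0],[0,0,0],[0,0,0],[0,0,0],[0,0,0],[0,0,0],[0,0,0]],"dp":[[-1,20,0],[-2,60,0],[-4,100,0],[-6,145,0],[-8,190,0],[-9,235,0],[-11,280,0],[-12,320,0]],"grip":[0.45,0.45,0.45,0.45,0.45,0.45,0.45,0.45]}'; python3 -m creep '{"rot":[[0,0,0],[0,0,0],[0,0,0],[0,0,0],[0,0,0],[0,0,0],[0,0,0],[0,0,0]],"dp":[[-2,44,0],[-4,88,0],[-6,132,0],[-8,176,0],[-10,220,0],[-12,260,0],[-13,288,0],[-13,288,0]],"grip":[0.45,0.45,0.45,0.45,0.45,0.45,0.45,0.45]}'; python3 -m creep '{"rot":[[0,0,0],[0,0,0]],"dp":[[0,0,0],[0,0,0]],"grip":[0.45,0.45]}'; python3 -c "
from plan import *
go(.5028,.2925,.0346)"
```

```text
t: 29.6
tcp_pos: [0.4593, 0.0094, 0.1978]
tcp_rot: [0.051, 0.999, -0.0, -0.001]
contact_force: [0.9, -0.6, -2.6]
finger_gap: 0.058
t: 30.4
tcp_pos: [0.5019, 0.295, 0.1968]
tcp_rot: [0.05, 0.999, -0.001, -0.002]
contact_force: [0.1, -0.1, -1.5]
finger_gap: 0.0578
t: 30.6
tcp_pos: [0.5023, 0.2917, 0.1988]
tcp_rot: [0.052, 0.999, -0.0, -0.001]
contact_force: [0.6, -0.1, -2.3]
finger_gap: 0.0577
t 30.6 tcp [0.5023 0.2917 0.1988] yaw 174.06 gap 0.0577 tilt 0.1
dp [ -0.6   1.1 164.2]
```

```bash
python3 -m creep '{"rot":[[0,0,0],[0,0,0],[0,0,0],[0,0,0],[0,0,0],[0,0,0],[0,0,0],[0,0,0]],"dp":[[0,1,30],[0,1,70],[0,1,110],[0,1,135],[0,1,150],[0,1,156],[0,1,160],[0,1,160]],"grip":[0.45,0.45,0.45,0.45,0.45,0.45,0.45,0.45]}';python3 -m creep '{"rot":[[0,0,0],[0,0,0],[0,0,0]],"dp":[[0,0,0],[0,0,0],[0,0,0]],"grip":[0.45,0.45,0.45]}'
```

```text
t: 31.4
tcp_pos: [0.5032, 0.2935, 0.0409]
tcp_rot: [0.052, 0.999, 0.0, 0.0]
contact_force: [0.5, 0.2, -2.7]
finger_gap: 0.0577
t: 31.7
tcp_pos: [0.503, 0.2936, 0.0408]
tcp_rot: [0.052, 0.999, 0.0, 0.0]
contact_force: [-1.2, 0.5, -1.9]
finger_gap: 0.0573
```

```bash
python3 -m creep '{"rot":[[0,0,0],[0,0,0],[0,0,0],[0,0,0],[0,0,0],[0,0,0]],"dp":[[0,0,2],[0,0,4],[0,0,5.5],[0,0,6.5],[0,0,7.5],[0,0,7.5]],"grip":[0.45,0.45,0.45,0.45,0.45,0.45]}'
```

```text
t: 32.3
tcp_pos: [0.5029, 0.2935, 0.0336]
tcp_rot: [0.052, 0.999, 0.0, 0.0]
contact_force: [-4.8, -2.1, 9.6]
finger_gap: 0.0576
```

Landed (9.6 N). Releasing, rising and heading back toward the beaker.

```bash
python3 -m creep '{"rot":[[0,0,0],[0,0,0],[0,0,0],[0,0,0],[0,0,0],[0,0,0]],"dp":[[0,0,0],[0,0,0],[0,0,0],[0,0,0],[0,0,0],[0,0,0]],"grip":[0.7,0.8,0.85,0.85,0.85,0.85]}'; python3 -m creep '{"rot":[[0,0,0],[0,0,0],[0,0,0],[0,0,0],[0,0,0],[0,0,0],[0,0,0]],"dp":[[0,0,-10],[0,0,-40],[0,0,-85],[0,0,-130],[0,0,-175],[0,0,-205],[0,0,-205]],"grip":[0.85,0.85,0.85,0.85,0.85,0.85,0.85]}'; python3 - <<'E'
from plan import *
go(.621,-.293,.24,84.3)
p,d=read_camera("scene"); cv2.imwrite("pics/s1.png",p[:,:,::-1]); W=cloud("scene",d)[0]
for n,c0,zl,zh,r in(("bankdome",(.503,.293),.044,.07,.029),("cup",(.546,-.02),.098,.112,.0265),("beaker",(.5265,-.304),.116,.135,.0245),("vase",(.6205,-.293),.1,.125,.015)):
    q=W[(np.hypot(*(W[:,:2]-c0).T)<.04)&(W[:,2]>zl)&(W[:,2]<zh)]
    print(n,len(q),((q.max(0)+q.min(0))/2).round(4),np.ptp(q,axis=0).round(3),circ(q[:,:2],r).round(4))
E
```

```text
t: 32.9
tcp_pos: [0.5027, 0.2934, 0.0326]
tcp_rot: [0.052, 0.999, -0.0, -0.0]
contact_force: [-1.0, 0.4, -0.5]
finger_gap: 0.0792
t: 33.6
tcp_pos: [0.5037, 0.2939, 0.2436]
tcp_rot: [0.052, 0.999, 0.002, 0.003]
contact_force: [-0.6, -0.8, -0.2]
finger_gap: 0.0791
t 33.6 tcp [0.5037 0.2939 0.2436] yaw 174.08 gap 0.0791 tilt 0.42
rz 89.8
dp [-177.2 -571.7    2.4]
bankdome 322 [0.506  0.2952 0.0542] [0.049 0.05  0.02 ] [0.4891 0.2842]
cup 166 [ 0.5459 -0.0178  0.102 ] [0.059 0.06  0.008] [ 0.5467 -0.0172]
beaker 160 [ 0.5276 -0.2986  0.1218] [0.053 0.058 0.011] [ 0.5272 -0.2984]
vase 103 [ 0.6202 -0.2847  0.1125] [0.029 0.02  0.025] [ 0.6195 -0.2917]
```

View pics/s1.png

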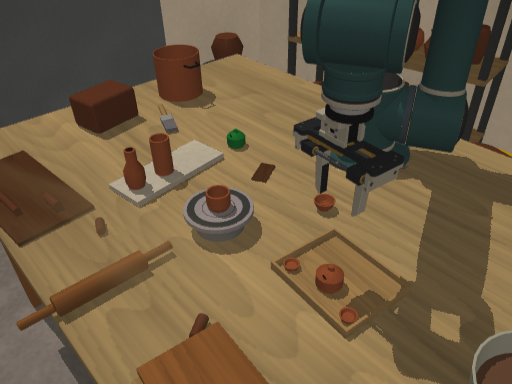

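All are upright: bank (330,278) in the cup's place, cup (218,198) on the wheel, and vase and beaker on the board. Now the vase goes back.

```bash
python3 -m creep '{"rot":[[0,0,8],[0,0,16],[0,0,24],[0,0,32],[0,0,40],[0,0,48],[0,0,56],[0,0,64]],"dp":[[-12,-40,0],[-24,-80,0],[-37,-120,0],[-50,-160,0],[-62,-200,0],[-75,-240,0],[-87,-280,0],[-99,-320,0]],"grip":[0.65,0.65,0.65,0.65,0.65,0.65,0.65,0.65]}' 25; python3 -c "
from plan import *
go(.6202,-.2928,.24,84.1)"
```

```text
t: 34.45
tcp_pos: [0.5678, -0.0368, 0.2366]
tcp_rot: [0.575, 0.818, -0.0, -0.001]
contact_force: [1.2, 0.0, 0.2]
finger_gap: 0.0606
t 34.5 tcp [ 0.5678 -0.0368  0.2366] yaw 109.75 gap 0.0606 tilt 0.08
rz 25.6
dp [-258.6  -37.2   -3.5]
```

```bash
python3 -m creep '{"rot":[[0,0,8],[0,0,16],[0,0,24],[0,0,26],[0,0,26],[0,0,26],[0,0,26],[0,0,26]],"dp":[[-45,-6,0],[-90,-13,0],[-135,-19,0],[-180,-26,0],[-225,-32,0],[-250,-36,0],[-256,-37,0],[-256,-37,0]],"grip":[0.65,0.65,0.65,0.65,0.65,0.65,0.65,0.65]}'; python3 -m creep '{"rot":[[0,0,0],[0,0,0]],"dp":[[0,0,0],[0,0,0]],"grip":[0.65,0.65]}'; python3 -c "
from plan import *
go(.6202,-.2928,.1194,84.1)"
```

```text
t: 35.25
tcp_pos: [0.621, -0.2885, 0.2364]
tcp_rot: [0.743, 0.669, -0.0, -0.001]
contact_force: [-0.7, -0.3, -0.4]
finger_gap: 0.0605
t: 35.45
tcp_pos: [0.6214, -0.2869, 0.2378]
tcp_rot: [0.742, 0.67, 0.0, 0.0]
contact_force: [0.4, -0.3, 0.0]
finger_gap: 0.0602
t 35.5 tcp [ 0.6214 -0.2869  0.2378] yaw 84.15 gap 0.0602 tilt 0.01
rz 0.1
dp [ -6.   -0.6 118.4]
```

```bash
python3 -m creep '{"rot":[[0,0,0],[0,0,0],[0,0,0],[0,0,0],[0,0,0],[0,0,0],[0,0,0],[0,0,0]],"dp":[[-5,0,30],[-5,0,60],[-5,0,85],[-5,0,102],[-5,0,112],[-5,0,116],[-5,0,118],[-5,0,118]],"grip":[0.65,0.65,0.65,0.65,0.65,0.65,0.65,0.65]}'; python3 -m creep '{"rot":[[0,0,0],[0,0,0],[0,0,0],[0,0,0],[0,0,0],[0,0,0],[0,0,0],[0,0,0]],"dp":[[0,0,0],[0,0,0],[0,0,0],[0,0,0],[0,0,0],[0,0,0],[0,0,0],[0,0,0]],"grip":[0.3,0.2,0.2,0.2,0.2,0.2,0.2,0.2]}' 25; python3 -m creep '{"rot":[[0,0,0],[0,0,0],[0,0,0],[0,0,0],[0,0,0],[0,0,0],[0,0,0]],"dp":[[0,0,-10],[0,0,-30],[0,0,-65],[0,0,-100],[0,0,-125],[0,0,-132],[0,0,-132]],"grip":[0.2,0.2,0.2,0.2,0.2,0.2,0.2]}'; python3 -c "
from plan import *
go(.4415,.3413,.25)"
```

```text
t: 36.25
tcp_pos: [0.6212, -0.2933, 0.1205]
tcp_rot: [0.743, 0.67, 0.0, 0.001]
contact_force: [0.2, -0.1, -0.0]
finger_gap: 0.0603
t: 37.05
tcp_pos: [0.6209, -0.2932, 0.1197]
tcp_rot: [0.743, 0.67, 0.0, 0.0]
contact_force: [-0.5, -0.9, 0.4]
finger_gap: 0.0295
t: 37.75
tcp_pos: [0.621, -0.2932, 0.2524]
tcp_rot: [0.743, 0.67, 0.0, 0.001]
contact_force: [0.4, -0.1, -1.8]
finger_gap: 0.0298
t 37.8 tcp [ 0.621  -0.2932  0.2524] yaw 84.08 gap 0.0298 tilt 0.07
dp [ 612.6 -244.     1.8]
```

```bash
python3 -m creep '{"rot":[[0,0,0],[0,0,0],[0,0,0],[0,0,0],[0,0,0],[0,0,0],[0,0,0],[0,0,0]],"dp":[[20,-8,0],[60,-24,0],[100,-40,0],[140,-56,0],[180,-72,0],[220,-88,0],[265,-105,0],[310,-123,0]],"grip":[0.2,0.2,0.2,0.2,0.2,0.2,0.2,0.2]}'; python3 -m creep '{"rot":[[0,0,0],[0,0,0],[0,0,0],[0,0,0],[0,0,0],[0,0,0],[0,0,0],[0,0,0]],"dp":[[44,-17,0],[88,-35,0],[132,-52,0],[176,-70,0],[220,-88,0],[260,-104,0],[290,-116,0],[302,-121,0]],"grip":[0.2,0.2,0.2,0.2,0.2,0.2,0.2,0.2]}';  python3 -m creep '{"rot":[[0,0,0],[0,0,0]],"dp":[[0,0,0],[0,0,0]],"grip":[0.2,0.2]}'; python3 -c "
from plan import *
go(.4415,.3413,.1074)"
```

```text
t: 38.55
tcp_pos: [0.5292, 0.0293, 0.2495]
tcp_rot: [0.743, 0.669, -0.001, -0.001]
contact_force: [0.1, 0.7, -1.7]
finger_gap: 0.0298
t: 39.35
tcp_pos: [0.4398, 0.3428, 0.2494]
tcp_rot: [0.742, 0.671, -0.001, -0.0]
contact_force: [-0.6, -0.3, -1.5]
finger_gap: 0.0299
t: 39.55
tcp_pos: [0.4414, 0.3399, 0.2507]
tcp_rot: [0.743, 0.67, -0.001, 0.0]
contact_force: [-1.0, -0.1, -1.7]
finger_gap: 0.0298
t 39.5 tcp [0.4414 0.3399 0.2507] yaw 84.08 gap 0.0298 tilt 0.09
dp [1.600e+00 1.000e-01 1.433e+02]
```

```bash
python3 -m creep '{"rot":[[0,0,0],[0,0,0],[0,0,0],[0,0,0],[0,0,0],[0,0,0],[0,0,0],[0,0,0]],"dp":[[1,0,30],[1,0,65],[1,0,100],[1,0,120],[1,0,132],[1,0,137],[1,0,140],[1,0,140]],"grip":[0.2,0.2,0.2,0.2,0.2,0.2,0.2,0.2]}';  python3 -m creep '{"rot":[[0,0,0],[0,0,0]],"dp":[[0,0,0],[0,0,0]],"grip":[0.2,0.2]}'
```

```text
t: 40.35
tcp_pos: [0.4418, 0.3416, 0.1124]
tcp_rot: [0.743, 0.67, 0.0, 0.0]
contact_force: [0.5, 0.3, -1.4]
finger_gap: 0.0294
t: 40.55
tcp_pos: [0.4416, 0.3419, 0.1124]
tcp_rot: [0.743, 0.67, 0.001, 0.0]
contact_force: [-0.7, -0.1, -1.8]
finger_gap: 0.0295
```

```bash
python3 -m creep '{"rot":[[0,0,0],[0,0,0],[0,0,0],[0,0,0],[0,0,0]],"dp":[[0,0,2],[0,0,3.5],[0,0,4.5],[0,0,5.3],[0,0,5.3]],"grip":[0.2,0.2,0.2,0.2,0.2]}'
```

```text
t: 41.05
tcp_pos: [0.4415, 0.3421, 0.1076]
tcp_rot: [0.743, 0.67, 0.001, -0.0]
contact_force: [-4.0, -0.7, 9.3]
finger_gap: 0.0297
```

Landed within 1 mm of the pick pose. Release, then the beaker.

```bash
python3 -m creep '{"rot":[[0,0,0],[0,0,0],[0,0,0],[0,0,0],[0,0,0],[0,0,0]],"dp":[[0,0,0],[0,0,0],[0,0,0],[0,0,0],[0,0,0],[0,0,0]],"grip":[0.5,0.6,0.6,0.6,0.6,0.6]}'; python3 -m creep '{"rot":[[0,0,0],[0,0,0],[0,0,0],[0,0,0],[0,0,0],[0,0,0]],"dp":[[0,0,-15],[0,0,-50],[0,0,-90],[0,0,-120],[0,0,-134],[0,0,-134]],"grip":[0.6,0.6,0.6,0.6,0.6,0.6]}'; python3 -c "
from plan import *
go(.5264,-.304,.24,84.1)"
```

```text
t: 41.65
tcp_pos: [0.4414, 0.3417, 0.1063]
tcp_rot: [0.743, 0.67, -0.0, 0.0]
contact_force: [0.3, 0.6, 0.5]
finger_gap: 0.0553
t: 42.25
tcp_pos: [0.4418, 0.342, 0.2426]
tcp_rot: [0.743, 0.67, 0.002, 0.0]
contact_force: [0.4, 0.4, -0.3]
finger_gap: 0.056
t 42.2 tcp [0.4418 0.342  0.2426] yaw 84.08 gap 0.056 tilt 0.18
rz -0.0
dp [-633.9  150.8    1.6]
```

```bash
python3 -m creep '{"rot":[[0,0,0],[0,0,0],[0,0,0],[0,0,0],[0,0,0],[0,0,0],[0,0,0],[0,0,0]],"dp":[[-40,10,0],[-80,19,0],[-125,30,0],[-170,40,0],[-215,51,0],[-260,62,0],[-305,73,0],[-350,83,0]],"grip":[0.85,0.85,0.85,0.85,0.85,0.85,0.85,0.85]}' 20; python3 -m creep '{"rot":[[0,0,0],[0,0,0],[0,0,0],[0,0,0],[0,0,0],[0,0,0],[0,0,0],[0,0,0]],"dp":[[-45,11,0],[-90,22,0],[-135,33,0],[-180,43,0],[-225,54,0],[-260,62,0],[-284,68,0],[-284,68,0]],"grip":[0.85,0.85,0.85,0.85,0.85,0.85,0.85,0.85]}'; python3 -m creep '{"rot":[[0,0,0],[0,0,0]],"dp":[[0,0,0],[0,0,0]],"grip":[0.85,0.85]}'; python3 -c "
from plan import *
go(.5264,-.304,.11,84.1)"
```

```text
t: 43.05
tcp_pos: [0.4873, -0.0169, 0.2385]
tcp_rot: [0.743, 0.67, -0.001, -0.001]
contact_force: [1.6, -0.2, 0.4]
finger_gap: 0.0789
t: 43.85
tcp_pos: [0.5256, -0.3068, 0.2374]
tcp_rot: [0.744, 0.669, -0.001, -0.002]
contact_force: [-0.3, 0.3, 0.3]
finger_gap: 0.079
t: 44.05
tcp_pos: [0.526, -0.3036, 0.2395]
tcp_rot: [0.742, 0.67, -0.0, -0.001]
contact_force: [0.6, 0.5, 0.2]
finger_gap: 0.0795
t 44.0 tcp [ 0.526  -0.3036  0.2395] yaw 84.11 gap 0.0795 tilt 0.07
rz 0.0
dp [ -0.5   0.5 129.5]
```

```bash
python3 -m creep '{"rot":[[0,0,0],[0,0,0],[0,0,0],[0,0,0],[0,0,0],[0,0,0],[0,0,0],[0,0,0]],"dp":[[0,0,30],[0,0,65],[0,0,95],[0,0,112],[0,0,122],[0,0,127],[0,0,129],[0,0,129]],"grip":[0.85,0.85,0.85,0.85,0.85,0.85,0.85,0.85]}'; python3 -m creep '{"rot":[[0,0,0],[0,0,0],[0,0,0],[0,0,0],[0,0,0],[0,0,0],[0,0,0],[0,0,0]],"dp":[[0,0,0],[0,0,0],[0,0,0],[0,0,0],[0,0,0],[0,0,0],[0,0,0],[0,0,0]],"grip":[0.5,0.4,0.4,0.4,0.4,0.4,0.4,0.4]}' 20; python3 -m creep '{"rot":[[0,0,0],[0,0,0],[0,0,0],[0,0,0],[0,0,0],[0,0,0],[0,0,0]],"dp":[[0,0,-10],[0,0,-30],[0,0,-65],[0,0,-100],[0,0,-125],[0,0,-132],[0,0,-132]],"grip":[0.4,0.4,0.4,0.4,0.4,0.4,0.4]}'; python3 -c "
from plan import *
go(.4375,.2542,.245)"
```

```text
t: 44.85
tcp_pos: [0.5266, -0.3046, 0.1123]
tcp_rot: [0.743, 0.67, 0.0, 0.001]
contact_force: [-0.0, 0.6, 0.8]
finger_gap: 0.0786
t: 45.65
tcp_pos: [0.5263, -0.3045, 0.1115]
tcp_rot: [0.743, 0.67, 0.0, 0.0]
contact_force: [-0.9, 0.0, 3.0]
finger_gap: 0.053
t: 46.35
tcp_pos: [0.5263, -0.3045, 0.2438]
tcp_rot: [0.743, 0.67, 0.0, 0.0]
contact_force: [0.4, -0.5, -3.7]
finger_gap: 0.053
t 46.4 tcp [ 0.5263 -0.3045  0.2438] yaw 84.09 gap 0.053 tilt 0.06
dp [ 546.6 -145.9   -1.6]
```

```bash
python3 -m creep '{"rot":[[0,0,0],[0,0,0],[0,0,0],[0,0,0],[0,0,0],[0,0,0],[0,0,0],[0,0,0]],"dp":[[20,-5,0],[60,-16,0],[100,-27,0],[140,-38,0],[180,-48,0],[220,-59,0],[260,-70,0],[300,-80,0]],"grip":[0.4,0.4,0.4,0.4,0.4,0.4,0.4,0.4]}'; python3 -m creep '{"rot":[[0,0,0],[0,0,0],[0,0,0],[0,0,0],[0,0,0],[0,0,0],[0,0,0],[0,0,0]],"dp":[[40,-11,0],[80,-21,0],[120,-32,0],[160,-43,0],[200,-54,0],[230,-62,0],[246,-66,0],[246,-66,0]],"grip":[0.4,0.4,0.4,0.4,0.4,0.4,0.4,0.4]}'; python3 -m creep '{"rot":[[0,0,0],[0,0,0]],"dp":[[0,0,0],[0,0,0]],"grip":[0.4,0.4]}'; python3 -c "
from plan import *
go(.4375,.2538,.0995)"
```

```text
t: 47.15
tcp_pos: [0.476, 0.0042, 0.2415]
tcp_rot: [0.743, 0.67, -0.001, -0.001]
contact_force: [1.3, -0.9, -3.0]
finger_gap: 0.053
t: 47.95
tcp_pos: [0.4357, 0.2554, 0.2413]
tcp_rot: [0.742, 0.671, -0.001, -0.001]
contact_force: [-0.4, -0.7, -3.6]
finger_gap: 0.0528
t: 48.15
tcp_pos: [0.437, 0.253, 0.2426]
tcp_rot: [0.743, 0.669, -0.001, -0.0]
contact_force: [0.7, 0.4, -2.5]
finger_gap: 0.053
t 48.1 tcp [0.437  0.253  0.2426] yaw 84.05 gap 0.053 tilt 0.06
dp [  0.9   0.5 143.1]
```

```bash
python3 -m creep '{"rot":[[0,0,0],[0,0,0],[0,0,0],[0,0,0],[0,0,0],[0,0,0],[0,0,0],[0,0,0]],"dp":[[0,0,30],[0,0,65],[0,0,100],[0,0,120],[0,0,132],[0,0,137],[0,0,140],[0,0,140]],"grip":[0.4,0.4,0.4,0.4,0.4,0.4,0.4,0.4]}';  python3 -m creep '{"rot":[[0,0,0],[0,0,0]],"dp":[[0,0,0],[0,0,0]],"grip":[0.4,0.4]}'
```

```text
t: 48.95
tcp_pos: [0.4376, 0.2537, 0.104]
tcp_rot: [0.743, 0.67, 0.0, 0.0]
contact_force: [0.6, 0.1, -2.3]
finger_gap: 0.0529
t: 49.15
tcp_pos: [0.4375, 0.2538, 0.1041]
tcp_rot: [0.743, 0.67, 0.0, 0.0]
contact_force: [0.1, 0.8, -2.2]
finger_gap: 0.053
```

```bash
python3 -m creep '{"rot":[[0,0,0],[0,0,0],[0,0,0],[0,0,0],[0,0,0]],"dp":[[0,0,2],[0,0,3],[0,0,4],[0,0,4.8],[0,0,4.8]],"grip":[0.4,0.4,0.4,0.4,0.4]}'
```

```text
t: 49.65
tcp_pos: [0.4374, 0.2538, 0.0996]
tcp_rot: [0.743, 0.67, 0.0, 0.0]
contact_force: [-4.7, -3.2, 9.2]
finger_gap: 0.053
```

Landed. Release, rise, retreat clear, check.

```bash
python3 -m creep '{"rot":[[0,0,0],[0,0,0],[0,0,0],[0,0,0],[0,0,0],[0,0,0]],"dp":[[0,0,0],[0,0,0],[0,0,0],[0,0,0],[0,0,0],[0,0,0]],"grip":[0.65,0.75,0.8,0.8,0.8,0.8]}'; python3 -m creep '{"rot":[[0,0,0],[0,0,0],[0,0,0],[0,0,0],[0,0,0],[0,0,0],[0,0,0]],"dp":[[0,0,-10],[0,0,-40],[0,0,-80],[0,0,-120],[0,0,-140],[0,0,-145],[0,0,-145]],"grip":[0.8,0.8,0.8,0.8,0.8,0.8,0.8]}';python3 -m creep '{"rot":[[0,0,0],[0,0,0],[0,0,0],[0,0,0],[0,0,0],[0,0,0],[0,0,0],[0,0,0]],"dp":[[-45,0,0],[-90,0,0],[-135,0,0],[-180,0,0],[-225,0,0],[-270,0,0],[-315,0,0],[-360,0,0]],"grip":[0.8,0.8,0.8,0.8,0.8,0.8,0.8,0.8]}'; python3 -m creep '{"rot":[[0,0,0],[0,0,0],[0,0,0],[0,0,0],[0,0,0],[0,0,0],[0,0,0]],"dp":[[-45,0,0],[-90,0,0],[-135,0,0],[-180,0,0],[-210,0,0],[-220,0,0],[-220,0,0]],"grip":[0.8,0.8,0.8,0.8,0.8,0.8,0.8]}'
python3 - <<'E'
from h import *
ims=[]
for c in("top","scene"):
    p,d=read_camera(c); ims.append(p[:,:,::-1]); W=cloud(c,d)[0]
    for n,c0,zl,zh,r in(("bank",(.503,.293),.02,.044,.029),("cup",(.546,-.02),.098,.112,.0265),("beaker",(.437,.2565),.104,.122,.0245),("vase",(.441,.3425),.088,.106,.015),("sau0",(.543,.376),.014,.024,.018),("sau1",(.523,.203),.014,.024,.018)):
        q=W[(np.hypot(*(W[:,:2]-c0).T)<(.024 if n[0]=="s" else .04))&(W[:,2]>zl)&(W[:,2]<zh)]
        if len(q)>5: print(c,n,len(q),((q.max(0)+q.min(0))/2).round(4),circ(q[:,:2],r).round(4))
cv2.imwrite("pics/end.png",np.hstack([cv2.resize(ims[0][130:280,80:330],(400,240)),cv2.resize(ims[1][120:360,60:460],(400,240))]))
print(get_state()["t"])
E
```

```text
t: 50.25
tcp_pos: [0.4373, 0.2537, 0.0985]
tcp_rot: [0.743, 0.67, -0.0, -0.0]
contact_force: [0.9, -0.4, 0.5]
finger_gap: 0.0746
t: 50.95
tcp_pos: [0.4373, 0.2537, 0.2439]
tcp_rot: [0.743, 0.67, 0.0, 0.0]
contact_force: [0.6, -0.3, -1.7]
finger_gap: 0.0744
t: 51.75
tcp_pos: [0.3991, -0.106, 0.2419]
tcp_rot: [0.743, 0.67, -0.0, -0.001]
contact_force: [2.0, 1.0, 0.2]
finger_gap: 0.0742
t: 52.45
tcp_pos: [0.377, -0.3237, 0.2419]
tcp_rot: [0.743, 0.669, -0.0, -0.001]
contact_force: [0.2, 0.8, -0.5]
finger_gap: 0.0746
top bank 146 [0.503  0.2936 0.0323] [0.5037 0.2948]
top cup 179 [ 0.5457 -0.0194  0.1041] [ 0.5447 -0.0185]
top beaker 210 [0.4368 0.2569 0.1114] [0.4367 0.2561]
top vase 39 [0.4395 0.3367 0.0969] [0.4407 0.3434]
top sau0 106 [0.5427 0.3794 0.0188] [0.5422 0.3773]
top sau1 95 [0.5242 0.2003 0.0185] [0.5231 0.2034]
scene bank 311 [0.5047 0.2945 0.0321] [0.5021 0.2935]
scene cup 165 [ 0.5462 -0.0181  0.102 ] [ 0.5468 -0.0176]
scene beaker 263 [0.437  0.2581 0.1101] [0.4388 0.2583]
scene vase 104 [0.4462 0.3448 0.0972] [0.4397 0.3429]
scene sau0 137 [0.5419 0.3791 0.0183] [0.5433 0.3783]
scene sau1 121 [0.5243 0.2016 0.0189] [0.5252 0.2037]
52.55
```

View pics/end.png

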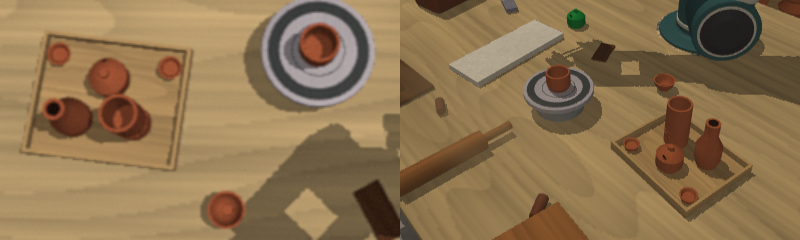

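Everything is upright in its goal place, and the saucers have not moved. Handing in.

```bash
python3 -c "
from station import *
print(ticket.finish_job())"
```

```text
the job is handed in; nothing more can be done
None
```

The job is done and handed in, with about 53 s on the robot's clock against the 136 s limit. I moved the beaker and the vase to the board and stood the cup on the turntable. Then I put the red money bank in the cup's place and set the vase and the beaker back; the green look-alike and the saucers were left alone.

The last checks used the top and scene cameras:

| Thing | Measured offset | Allowed |
|---|---|---|
| Cup from the turntable's axis | within about 2 mm | 15 mm |
| Bank from its target in the tray | about 1–2 mm | 17 mm along each axis |
| Beaker from its start place | about 1 mm | 15 mm |
| Vase from its start place | about 1 mm | 15 mm |

- **State at the end:** all four pots looked upright. The gripper was well clear of everything. The highest wrist force printed at the end of a move was about 11 N.
- **Saucers:** they stand where they were at the start, to within a few millimetres.
- **Disagreements:** the two cameras differed by 1–2 mm. The rough min–max centres of the partly hidden vase were up to 6 mm off its circle fit, so I used the fit. No check failed.

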